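# Set the solder bench's fume gate two turns open

## Task

Set the screw-operated slide gate of the fume extractor by its handwheel: first wind it down clockwise until the blade is seated hand-tight on its rubber seal, firmly but without crushing the seal. Then open it by two full turns of the stem and let go; the wheel is slack on the stem nut, so when you reverse, feel for the end of the slack and count the two turns only from where the stem starts to move, and do not run past them. Leave the other things on the bench alone.

Things in the scene. Friction and masses are not known exactly. Their poses are not given: they have to be found in the camera images.
- fume_gate: bench fume extractor, fixed: grey filter unit (250 x 210 mm, 224 mm high, at local y 176 to 386 mm), 80 mm galvanised duct along local y at height 71 mm, black intake hood at local y -184 mm; between unit and hood the slide gate, a steel frame 126 mm wide (local x) whose bridge, 208 mm up, carries the handwheel. Origin on the table under the upright stem's axis, z up.
- handwheel: dark steel four-spoke handwheel, level, on top of the gate, turning about the upright stem. Rim 110 mm across its centre line, 14 mm thick, its top 245 mm above the table. Origin on the axis, 222 mm above the table; local x points to the crank knob. Clockwise from above closes the gate, anticlockwise opens it. At the start the gate is 0.6 to 1.3 turns open.
- wheel_center (a point): centre of the wheel's rim, on the axis, 238 mm above the table. Wheel and stem nut engage through loose worn lugs: after a reversal the wheel turns freely (about 1 N or less at the knob) for between a quarter and half a turn, different each time, before nut and stem follow with a clear rise in force. At the start the wheel stands anywhere in this slack.
- knob (a point): crank knob on the rim: black upright cylinder, 23 mm across, 44 mm high (251 to 295 mm above the table), 55 mm from the wheel's axis, revolving freely on its pin, so a grip can be carried round without turning the gripper. Point: on its axis, 277 mm up. Force along the rim at the knob: 5 to 7 N while the stem moves; seated hand-tight from 12 N, best 14 to 16 N.
- stem_top (a point): top of the bare threaded steel stem, 14 mm thick, in the open wheel hub; it carries the blade and rises 4 mm per turn. Point: on its axis, 248 mm above the table when the blade just meets the seal. From there the knob force climbs by about 18 N per radian of wheel and stays on while held still; above 20 N (0.55 mm in) the seal is crushed. Let go, it springs back under 0.1 turn.
- spool: wire spool, two white flanges 90 mm across round copper wire, 55 mm high; loose, to be left alone. Origin at the centre of its underside.
- flux_bottle: small bottle with a blue cap, 34 mm across, 85 mm high; loose, to be left alone. Origin at the centre of its underside.
- board_holder: steel frame 100 x 126 mm holding a green circuit board, 30 mm high; loose, to be left alone. Origin at the centre of its underside.
- iron_stand: soldering iron in its stand with a tin of brass wool, 75 x 140 mm foot, 160 mm high; loose, to be left alone. Origin at the centre of its underside.
- cutters: side cutters with orange grips, about 105 mm long, 12 mm high; loose, to be left alone. Origin at the centre of its underside.
- parts_tray: grey tray of small parts, 80 x 110 mm, 28 mm high; loose, to be left alone. Origin at the centre of its underside.

How it is judged:
On the way, in this order (a step that is already met when the one before it is completed fails the run):
1. the blade is wound down and seated firmly on its seal (z of stem_top in the frame of fume_gate below 0.2478 m), for 0.2 s.
2. the gate is opened by two turns of the stem (z of stem_top in the frame of fume_gate between 0.2552 and 0.2568 m), for 0.2 s.
At the end, for the whole second after the job is handed in: The gate stands two turns (8 mm of stem) above the point where the blade meets its seal, within a fifth of a turn (0.8 mm of stem), and the released wheel is at rest (all of step 2 and angular speed of handwheel below 0.1 rad/s); the robot touches nothing.
It fails at once if the seal is crushed: the blade is forced more than 0.55 mm (about 20 N at the knob) into it (z of stem_top in the frame of fume_gate below 0.24745 m).
It fails at once if the gate is run more than a quarter of a turn past the two turns (z of stem_top in the frame of fume_gate above 0.257 m).
It fails at once if another thing on the bench is moved by more than 20 mm (distance of any of spool, flux_bottle, board_holder, iron_stand, cutters, parts_tray from where it was at the start of the episode above 0.02 m).
It also fails if it takes over 72 s, if anything falls off the work surface, if the arm or the gripper's body presses on something with over 40 N, if the wrist force passes 120 N, or if a joint passes its speed limit or range.

## Robot

A 6-joint arm with a two-finger parallel gripper is mounted at the origin on the work surface. World frame = base frame: x ahead of the robot, y to its left, z up, the work surface at z = 0. Lengths are in m, angles in rad, forces in N, time in s.
With the tool pointing down it reaches from about 0.375 to 0.925 m from the base axis. Payload 5.7 kg.
Tool frame: the origin (TCP) lies midway between the tips of the shut fingers; the grasp point (between the pads) lies bot.grasp_offset behind it (bot.grasp_offset is the distance from the TCP to the grasp point, in m); z points along the fingers, y is the direction in which the jaws open and shut (so a half turn about z gives the same grasp; the last joint's range is limited). The gripper opens to 85 mm and grips with 20 to 120 N. Pads are 22 mm wide; open, the fingers measure 114 mm over their backs; the gripper's body (76 mm by 85 mm) begins 54 mm behind the grasp point. The pads swing forward as they close: fully open they stand 13 mm farther back than shut.
Start: joints at [-1.304, 0.359, 1.51, -0, 1.272, -0.115], TCP at [0.224, -0.557, 0.231] pointing down, gripper open.
Joint ranges: [-2.97, 2.97], [-1.01, 2.36], [0.21, 2.38], [-0.96, 4.11], [0.2, 2.71], [-2.98, 2.98]. Speed limits (rad/s): [2.39, 2.39, 3.14, 3.14, 3.14, 3.14].

## Interface

Orientations are given as [roll, pitch, yaw] about the fixed x, y, z axes, in that order (R = Rz(yaw) Ry(pitch) Rx(roll)).
In Python, from station import bot gives the robot as it stands.
- The arm moves only by the tool apply_moves, never from a script. Its argument "plan" is a list that holds one entry, the list of rows, each a list of 7 numbers: the shift along the tool's x, y, z in m, then the turn, a rotation vector about the tool's x, y, z in degrees, then the finger opening in m, from 0 to 0.0854. A call has 1 to 20 rows; each row shifts and turns the pose as measured when the row begins, along the tool's axes as they then stand; what a row does not reach is not made up. A row lasts 1/10 s, in which the tool goes at most 50 mm and 8.59 degrees, less where a joint would pass 70% of its speed; a pose out of reach is approached as far as the arm can. A call with a gripper value outside its range is refused whole. The fingers move at their own pace and stop on an object; the grip force is fixed at half the most. Time passes only in rows, so rows that do not move let the fingers close. It gives the time, the measured TCP pose, the force and the opening at its end, in the units of the state.
- bot.state(): the state, without advancing time (a new reading comes with each control period).
- bot.read_camera(name): name is "scene" or "top" or "wrist"; returns a dict with "color" (400x640x3 uint8, red, green, blue), "mtx" (3x3 intrinsics, pixels), "T" (4x4, takes a point from camera to world coordinates); the wrist camera has in their place "T_tool_cam" (4x4, takes a point from camera to tool coordinates, whose origin is the TCP and whose axes are the flange's). Camera axes: x right, y up, looking along -z (the intrinsics and any distortion apply to the point x, -y, -z); pixel columns grow to the right and rows downward; lengths in m; the calibration is good to about 2 mm. The wrist camera is an equidistant fisheye: a pixel r from the principal point sees the ray r / f radians off the axis. A picture is of the moment at which its call begins: read the wrist's pose just before it. There is no depth.
- bot.job_done(): hands the job in, once; it reports no verdict.
The state is a dict: "t": time; "joints": joint angles; "dq": joint speeds; "effort": joint torques, N m; "ee_pos": TCP position; "tool_rot": TCP orientation; "wrist_force": force on the tool from outside, world axes, zero at the start; "torque": the same for the moment, N m; "width": finger opening in m.
Only numpy, scipy, OpenCV 4.12 (cv2) and the standard library are available. Lean on these libraries where they do the work, as an engineer would, in place of code of your own. Each camera call takes 0.05 s, during which the arm holds its last target. There are 200 camera calls.

## Working session

There is one attempt and no reset: what is moved stays moved. The work goes in short steps, Python scripts to look and compute and a tool call to move; the robot and the scene stay as the last step left them, time stands still between calls to the robot, and variables do not carry over. Pictures are saved under pics/ and viewed, about 8 in all and at most 12, crops included, and the job is handed in when it is done.

Besides the shell and the picture viewer there is one more tool, called after "Emit:" by a JSON object that holds its "op" and its "data". apply_moves: Moves the arm, as the interface text tells. Its arguments: {"type":"object","properties":{"plan":{"type":"array","items":{"type":"array","items":{"type":"array","items":{"type":"number"}}}}},"required":["plan"]}

```bash
ls; mkdir -p pics
python3 - <<'E'
from station import bot
import cv2,numpy as np
print(bot.state(), bot.grasp_offset)
for n in("scene","top"):
    d=bot.read_camera(n); cv2.imwrite(f"pics/{n}0.png",d["color"][:,:,::-1]); print(n,d["mtx"].tolist(),d["T"].round(4).tolist())
    np.savez(f"{n}0.npz",**d)
E
```

```text
pics
{'t': 0.0, 'joints': array([-1.30411539e+00,  3.59500846e-01,  1.51146059e+00, -3.29463143e-05,
        1.27251952e+00, -1.15105536e-01]), 'dq': array([ 0.00043939,  0.00070873, -0.00054457,  0.00047182, -0.00161305,
       -0.00035657]), 'effort': array([-8.36884356e-04, -5.27630174e+01, -2.78622723e+01, -2.29647176e-04,
        1.34074592e-02,  5.38374763e-06]), 'ee_pos': array([ 0.22333933, -0.55612483,  0.23044537]), 'tool_rot': array([-3.13971323e+00, -1.85609570e-04,  3.81796013e-01]), 'wrist_force': array([-0.49792424,  0.4283049 , -0.35031729]), 'torque': array([-0.02389085, -0.05960331,  0.0396669 ]), 'width': 0.08528651663663325} 0.0187
scene [[472.03002154602683, 0.0, 311.00992074850126], [0.0, 472.03002154602683, 206.88540659165838], [0.0, 0.0, 1.0]] [[-0.5227, -0.5005, 0.6901, 1.2134], [0.8524, -0.3168, 0.416, 0.325], [0.0104, 0.8057, 0.5922, 0.7588], [0.0, 0.0, 0.0, 1.0]]
top [[456.1158521669594, 0.0, 314.2325618472414], [0.0, 456.1158521669594, 205.94226997228614], [0.0, 0.0, 1.0]] [[0.02, 0.9974, -0.0698, 0.432], [-0.9998, 0.0199, -0.0016, -0.0822], [-0.0002, 0.0698, 0.9976, 1.381], [0.0, 0.0, 0.0, 1.0]]
```

View pics/scene0.png

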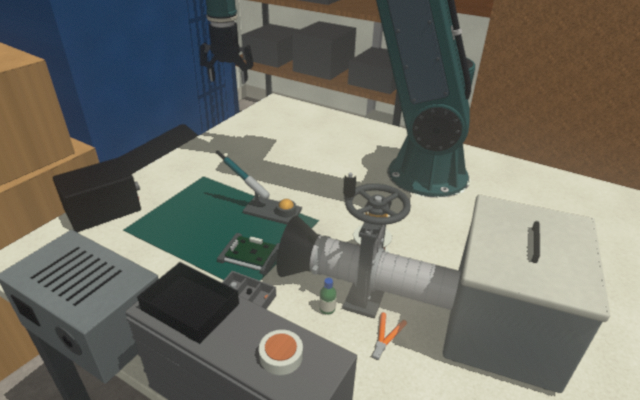

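View pics/top0.png

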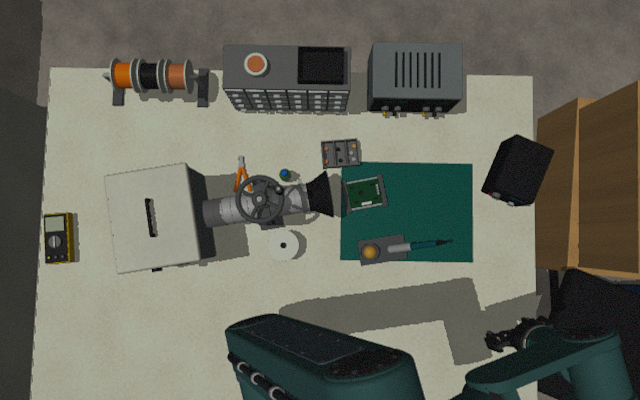

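The scene view shows the wheel at about (378,203) with the knob at (350,186). In the top view the wheel is at about (261,199) and the knob is unclear, so I'll zoom in.

Run:
```python
import cv2,numpy as np
a=cv2.imread("pics/top0.png")[165:235,225:305]; b=cv2.imread("pics/scene0.png")[165:235,335:415]
f=lambda i:cv2.resize(i,(400,350),interpolation=cv2.INTER_CUBIC)
cv2.imwrite("pics/crop.png",np.hstack([f(a),f(b)]))
```

```text
(no output)
```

View pics/crop.png

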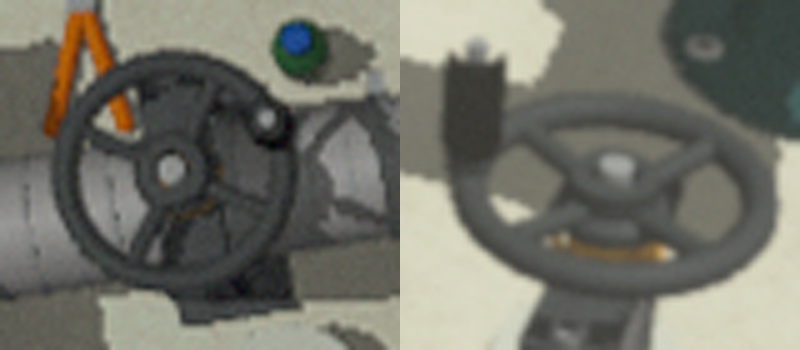

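Crop (×5). Top view: rim centre at about (260,199), stem top at (259,198.6), knob top at (278.3,190). Scene view: stem top at (378,198), knob top centre at (350,177.4).

```bash
cat > h.py <<'E'
import numpy as np
C={n:np.load(f"{n}0.npz") for n in("scene","top")}
def ray(n,u,v):
    K,T=C[n]["mtx"],C[n]["T"]
    d=T[:3,:3]@np.array([(u-K[0,2])/K[0,0],-(v-K[1,2])/K[1,1],-1]); return T[:3,3],d
def plane(n,u,v,z):
    o,d=ray(n,u,v); return o+d*(z-o[2])/d[2]
def tri(p,q):
    o,d=ray("top",*p);o2,e=ray("scene",*q)
    s=np.linalg.lstsq(np.c_[d,-e],o2-o,rcond=None)[0]
    a,b=o+s[0]*d,o2+s[1]*e; return (a+b)/2,np.linalg.norm(a-b)
E
python3 - <<'E'
from h import *
print("rim",plane("top",260,199,.238),plane("scene",378.2,204,.238))
print("stem",plane("top",259,198.6,.252),plane("scene",378,198,.252),tri((259,198.6),(378,198)))
print("knob",plane("top",278.3,190,.295),plane("scene",350,177.4,.295),tri((278.3,190),(350,177.4)))
for n,u,v,z in[("spool",283,245,.055),("bottle",285,173,.085),("unit",200,165,.224),("unit",210,258,.224)]:print(n,plane("top",u,v,z))
E
```

```text
rim [0.52669566 0.05633399 0.238     ] [0.53110993 0.06139246 0.238     ]
stem [0.52648237 0.05714896 0.252     ] [0.53223803 0.06005458 0.252     ] (array([0.52677204, 0.05778262, 0.24788106]), np.float64(0.00027291303829644783))
knob [0.54444669 0.00625875 0.295     ] [0.55809003 0.01186581 0.295     ] (array([0.54558264, 0.00648352, 0.28633217]), np.float64(0.0010735400470938809))
spool [0.40951828 0.00811588 0.055     ]
bottle [0.61547369 0.00543413 0.085     ]
unit [0.61207016 0.21401319 0.224     ]
unit [0.37602637 0.17992216 0.224     ]
```

Emit:
{"op": "apply_moves", "data": {"plan": [[[0, 0, -0.034, 0, 0, 0, 0.085], [0, 0, -0.034, 0, 0, 0, 0.085], [0, 0, -0.034, 0, 0, 0, 0.085], [0.032, -0.025, -0.02, 0, 0, 0, 0.085], [0.032, -0.025, 0, 0, 0, 0, 0.085], [0.032, -0.025, 0, 0, 0, 0, 0.085], [0.032, -0.025, 0, 0, 0, 0, 0.085], [0.032, -0.025, 0, 0, 0, 0, 0.085], [0.032, -0.025, 0, 0, 0, 0, 0.085], [0.032, -0.025, 0, 0, 0, 0, 0.085], [0.032, -0.025, 0, 0, 0, 0, 0.085], [0.032, -0.025, 0, 0, 0, 0, 0.085], [0.032, -0.025, 0, 0, 0, 0, 0.085], [0.032, -0.025, 0, 0, 0, 0, 0.085], [0.032, -0.025, 0, 0, 0, 0, 0.085], [0.032, -0.025, 0, 0, 0, 0, 0.085], [0.032, -0.025, 0, 0, 0, 0, 0.085], [0.032, -0.025, 0, 0, 0, 0, 0.085], [0.032, -0.025, 0, 0, 0, 0, 0.085], [0, 0, 0, 0, 0, 0, 0.085]]]}}

```text
t: 2.1
ee_pos: [0.5587, 0.0292, 0.3531]
tool_rot: [-3.128, 0.002, 0.377]
wrist_force: [-0.1, -0.8, -0.5]
width: 0.085
```

```bash
cat >> h.py <<'E'
from scipy.spatial.transform import Rotation as R
def look(name):
    from station import bot; import cv2
    s=bot.state(); d=bot.read_camera("wrist"); cv2.imwrite(f"pics/{name}.png",d["color"][:,:,::-1])
    T=np.eye(4);T[:3,:3]=R.from_euler("xyz",s["tool_rot"]).as_matrix();T[:3,3]=s["ee_pos"]
    np.savez(f"{name}.npz",mtx=d["mtx"],T=T@d["T_tool_cam"]); return s
def wray(name,u,v,z):
    d=np.load(f"{name}.npz");K,T=d["mtx"],d["T"]
    p=np.array([u-K[0,2],v-K[1,2]]);r=np.hypot(*p);th=r/K[0,0]
    e=T[:3,:3]@np.array([np.sin(th)*p[0]/r,-np.sin(th)*p[1]/r,-np.cos(th)]);o=T[:3,3]
    return o+e*(z-o[2])/e[2]
E
python3 -c "
from h import *
print(look('w1'));d=np.load('w1.npz');print(d['mtx'],d['T'].round(3))"
```

```text
{'t': 2.1, 'joints': array([-0.07904192,  0.21654648,  1.41323621,  0.01170049,  1.51953688,
        1.11444765]), 'dq': array([-0.02475075, -0.01466372,  0.03348044, -0.05224893,  0.01852422,
       -0.02802483]), 'effort': array([  1.36685137, -45.67518353, -31.8865335 ,   0.52567542,
        -0.12358813,   0.54784577]), 'ee_pos': array([0.55870537, 0.02923104, 0.35309797]), 'tool_rot': array([-3.12770098e+00,  1.79226963e-03,  3.76674558e-01]), 'wrist_force': array([-0.11376348, -0.79652121, -0.45444738]), 'torque': array([ 0.00946576, -0.02368891,  0.07311556]), 'width': 0.08501585583503693}
[[309.70691629   0.         323.85209668]
 [  0.         309.70691629 195.69022686]
 [  0.           0.           1.        ]] [[ 0.368  0.884  0.288  0.633]
 [-0.93   0.354  0.1    0.056]
 [-0.013 -0.304  0.952  0.496]
 [ 0.     0.     0.     1.   ]]
```

View pics/w1.png

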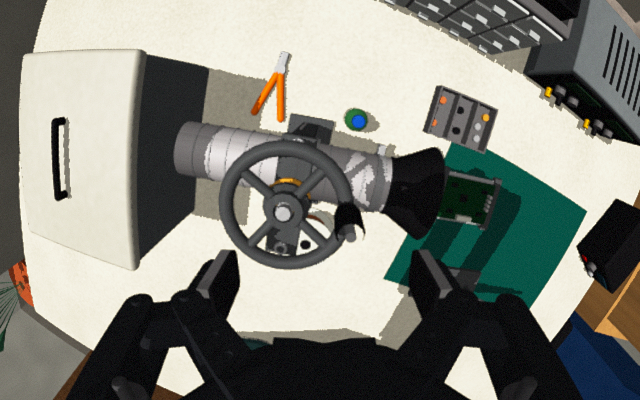

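The wrist view shows the stem top at (283,213). The knob runs from its foot at about (348,210) to its pin top at (350,232), with the open fingers below it in the image.

```bash
python3 -c "
from h import *
print(wray('w1',283,213,.251),wray('w1',349,230,.295),wray('w1',350,233,.299),wray('w1',287,203,.238))"
```

```text
[0.53136256 0.05687124 0.251     ] [0.5549071  0.00882533 0.295     ] [0.55459864 0.008197   0.299     ] [0.53633169 0.05669879 0.238     ]
```

Emit:
{"op": "apply_moves", "data": {"plan": [[[-0.013, 0.018, 0, -0.8, 0, 0, 0.085], [0, 0, 0.02, 0, 0, 0, 0.085], [0, 0, 0.025, 0, 0, 0, 0.085], [0, 0, 0.025, 0, 0, 0, 0.085], [0, 0, 0.022, 0, 0, 0, 0.085], [0, 0, 0, 0, 0, 0, 0.085]]]}}

```text
t: 2.75
ee_pos: [0.5477, -0.0005, 0.2575]
tool_rot: [3.138, 0.008, 0.374]
wrist_force: [-0.9, -0.3, -0.8]
width: 0.0852
```

```bash
python3 -c "
from h import *
print(look('w2')['ee_pos'])"
```

```text
[ 5.47715651e-01 -5.38410661e-04  2.57537869e-01]
```

View pics/w2.png

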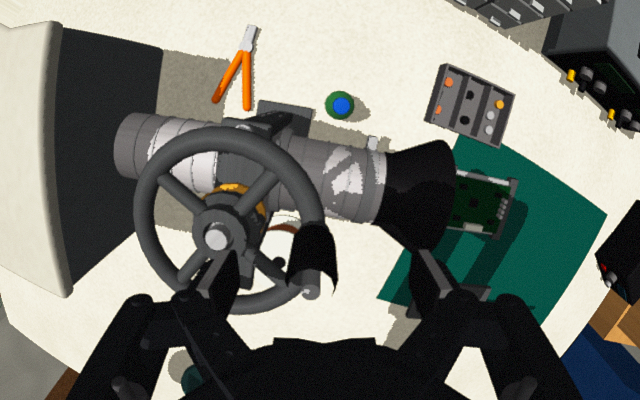

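Wrist view: the knob stands between the open jaws, its pin top at about (312,289). That is slightly to the left and forward of the jaw midline at (330,…).

```bash
python3 -c "
from h import *
print(wray('w2',312,289,.297),wray('w2',218,236,.251),wray('w2',313,235,.255))"
```

```text
[0.5521507  0.00597008 0.297     ] [0.53349218 0.05633033 0.251     ] [0.5559877  0.00820379 0.255     ]
```

Emit:
{"op": "apply_moves", "data": {"plan": [[[0.008, -0.0055, 0, 0, 0, 0, 0.085], [0, 0, 0, 0, 0, 0, 0.085]]]}}

```text
t: 3.0
ee_pos: [0.5554, 0.0067, 0.2613]
tool_rot: [3.135, 0.003, 0.372]
wrist_force: [-0.1, 0.1, 0.2]
width: 0.0853
```

Emit:
{"op": "apply_moves", "data": {"plan": [[[-0.001, 0, 0, 0, 0, 0, 0.015], [0, 0, 0, 0, 0, 0, 0.015], [0, 0, 0, 0, 0, 0, 0.015], [0, 0, 0, 0, 0, 0, 0.015], [0, 0, 0, 0, 0, 0, 0.015], [0, 0, 0, 0, 0, 0, 0.015], [0, 0, 0, 0, 0, 0, 0.015], [0, 0, 0, 0, 0, 0, 0.015]]]}}

```text
t: 3.8
ee_pos: [0.556, 0.0072, 0.2649]
tool_rot: [3.134, -0.002, 0.373]
wrist_force: [0.4, 1.0, 0.6]
width: 0.021
```

```bash
cat >> h.py <<'E'
CEN=np.array([.5315,.0565])
def plan(step,n,zt=.262,dz=.0005,cen=CEN,r=.055):
    "n rows of step degrees round the wheel (+ opens), in tool axes; first row pulls back to radius"
    from station import bot
    s=bot.state();p=s["ee_pos"];M=R.from_euler("xyz",s["tool_rot"]).as_matrix()
    q=p[:2]-cen;a=np.arctan2(q[1],q[0]);t=np.array([-np.sin(a),np.cos(a)]);f=s["wrist_force"][:2]
    print("t",s["t"],"ang",np.degrees(a).round(1),"r",np.hypot(*q).round(4),"z",p[2].round(4),"Ftan",(f@t).round(1),"Frad",(f@q/np.hypot(*q)).round(1),"rot",s["tool_rot"].round(3),"w",s["width"].round(4))
    c=p
    for k in range(1,n+1):
        b=a+np.radians(step*k);g=np.r_[cen+r*np.array([np.cos(b),np.sin(b)]),zt]
        d=M.T@(g-c);d[2]=min(max(d[2],-.001),.001)+dz;print([round(x,4) for x in d],end=" ");c=g.copy()
    print()
E
python3 -c "
from h import *
plan(-8,10)"
```

```text
Traceback (most recent call last):
  File "h.py", line 29, in plan
    print("t",s["t"],"ang",np.degrees(a).round(1),"r",np.hypot(*q).round(4),"z",p[2].round(4),"Ftan",(f@t).round(1),"Frad",(f@q/np.hypot(*q)).round(1),"rot",s["tool_rot"].round(3),"w",s["width"].round(4))
                                                                                                                                                                                        ^^^^^^^^^^^^^^^^
AttributeError: 'float' object has no attribute 'round'
```

```bash
sed -i 's/s\["width"\].round(4)/round(float(s["width"]),4)/' h.py; python3 -c "
from h import *
plan(-8,10)"
```

```text
t 3.8 ang -63.6 r 0.055 z 0.2649 Ftan 0.8 Frad -0.7 rot [ 3.134e+00 -2.000e-03  3.730e-01] w 0.021
[np.float64(-0.0077), np.float64(0.0001), np.float64(0.0015)] [np.float64(-0.0076), np.float64(-0.0009), np.float64(0.0005)] [np.float64(-0.0074), np.float64(-0.002), np.float64(0.0005)] [np.float64(-0.0071), np.float64(-0.003), np.float64(0.0005)] [np.float64(-0.0066), np.float64(-0.0039), np.float64(0.0005)] [np.float64(-0.006), np.float64(-0.0048), np.float64(0.0005)] [np.float64(-0.0052), np.float64(-0.0056), np.float64(0.0004)] [np.float64(-0.0044), np.float64(-0.0063), np.float64(0.0004)] [np.float64(-0.0035), np.float64(-0.0068), np.float64(0.0004)] [np.float64(-0.0025), np.float64(-0.0073), np.float64(0.0004)]
```

Emit:
{"op": "apply_moves", "data": {"plan": [[[-0.0077, 0.0001, 0.0015, 0, 0, 0, 0.015], [-0.0076, -0.0009, 0.0005, 0, 0, 0, 0.015], [-0.0074, -0.002, 0.0005, 0, 0, 0, 0.015], [-0.0071, -0.003, 0.0005, 0, 0, 0, 0.015], [-0.0066, -0.0039, 0.0005, 0, 0, 0, 0.015], [-0.006, -0.0048, 0.0005, 0, 0, 0, 0.015], [-0.0052, -0.0056, 0.0005, 0, 0, 0, 0.015], [-0.0044, -0.0063, 0.0005, 0, 0, 0, 0.015], [-0.0035, -0.0068, 0.0005, 0, 0, 0, 0.015], [-0.0025, -0.0073, 0.0005, 0, 0, 0, 0.015]]]}}

```text
t: 4.8
ee_pos: [0.5028, 0.0163, 0.2653]
tool_rot: [3.104, -0.039, 0.374]
wrist_force: [3.0, -6.6, 3.1]
width: 0.021
```

```bash
sed -i 's/round(x,4) for/round(float(x),4) for/' h.py; python3 -c "
from h import *
plan(-8,12)"
```

```text
t 4.8 ang -125.5 r 0.0494 z 0.2653 Ftan 6.3 Frad 3.6 rot [ 3.104 -0.039  0.374] w 0.021
[-0.0085, -0.0038, 0.0015] [-0.0028, -0.0072, 0.0001] [-0.0017, -0.0075, 0.0001] [-0.0007, -0.0076, 0.0002] [0.0004, -0.0077, 0.0002] [0.0015, -0.0075, 0.0003] [0.0025, -0.0073, 0.0003] [0.0035, -0.0068, 0.0004] [0.0044, -0.0063, 0.0004] [0.0052, -0.0056, 0.0005] [0.006, -0.0048, 0.0006] [0.0066, -0.004, 0.0006]
```

```bash
python3 - <<'E'
s=open('h.py').read()
s=s.replace('''    c=p
''','''    c=p;e=np.degrees((R.from_matrix(M).inv()*R.from_euler("xyz",[np.pi,0,.375])).as_rotvec());print("tilt",e.round(2),"F",s["wrist_force"].round(1),"T",s["torque"].round(2))
''')
s=s.replace('print([round(float(x),4) for x in d],end=" ")','''
        w=e/3 if k<4 else np.zeros(3)
        w=w+ff*(R.from_rotvec([0,0,-np.radians(step*k)]).as_matrix()@e)*[1,1,0]
        print([round(float(x),4) for x in d]+[round(float(x),1) for x in w]+[.015],end=", ")''').replace("r=.055)","r=.055,ff=.1)")
open('h.py','w').write(s)
E
python3 -c "
from h import *
plan(-8,12)"
```

```text
t 4.8 ang -125.5 r 0.0494 z 0.2653 Ftan 6.3 Frad 3.6 rot [ 3.104 -0.039  0.374] w 0.021
tilt [ 2.17 -2.26 -0.11] F [ 3.  -6.6  3.1] T [-1.43 -0.5  -0.  ]
[-0.0085, -0.0038, 0.0015, 1.0, -0.9, -0.0, 0.015], [-0.0028, -0.0072, 0.0001, 1.0, -0.9, -0.0, 0.015], [-0.0017, -0.0075, 0.0001, 1.0, -0.9, -0.0, 0.015], [-0.0007, -0.0076, 0.0002, 0.3, -0.1, 0.0, 0.015], [0.0004, -0.0077, 0.0002, 0.3, -0.0, 0.0, 0.015], [0.0015, -0.0075, 0.0003, 0.3, 0.0, 0.0, 0.015], [0.0025, -0.0073, 0.0003, 0.3, 0.1, 0.0, 0.015], [0.0035, -0.0068, 0.0004, 0.3, 0.1, 0.0, 0.015], [0.0044, -0.0063, 0.0004, 0.3, 0.1, 0.0, 0.015], [0.0052, -0.0056, 0.0005, 0.3, 0.2, 0.0, 0.015], [0.006, -0.0048, 0.0006, 0.2, 0.2, 0.0, 0.015], [0.0066, -0.004, 0.0006, 0.2, 0.2, 0.0, 0.015],
```

Emit:
{"op": "apply_moves", "data": {"plan": [[[-0.0075, -0.005, 0.0015, 1.0, -0.9, 0, 0.015], [-0.0028, -0.0072, 0.0005, 1.0, -0.9, 0, 0.015], [-0.0017, -0.0075, 0.0005, 1.0, -0.9, 0, 0.015], [-0.0007, -0.0076, 0.0005, 0.3, -0.1, 0, 0.015], [0.0004, -0.0077, 0.0005, 0.3, 0, 0, 0.015], [0.0015, -0.0075, 0.0005, 0.3, 0, 0, 0.015], [0.0025, -0.0073, 0.0005, 0.3, 0.1, 0, 0.015], [0.0035, -0.0068, 0.0005, 0.3, 0.1, 0, 0.015], [0.0044, -0.0063, 0.0005, 0.3, 0.1, 0, 0.015], [0.0052, -0.0056, 0.0005, 0.3, 0.2, 0, 0.015]]]}}

```text
t: 5.8
ee_pos: [0.485, 0.057, 0.2654]
tool_rot: [3.137, 0.004, 0.377]
wrist_force: [-8.5, -6.9, 14.1]
width: 0.021
```

```bash
python3 -c "
from h import *
plan(-8,12)"
```

```text
t 5.8 ang 179.4 r 0.0465 z 0.2654 Ftan 7.0 Frad 8.4 rot [3.137 0.004 0.377] w 0.021
tilt [0.26 0.24 0.13] F [-8.5 -6.9 14.1] T [-1.8   1.48  0.03]
[-0.0045, -0.0101, 0.0015, 0.1, 0.1, 0.0, 0.015], [0.0043, -0.0063, 0.0005, 0.1, 0.1, 0.0, 0.015], [0.0052, -0.0057, 0.0005, 0.1, 0.1, 0.0, 0.015], [0.0059, -0.0049, 0.0005, 0.0, 0.0, 0.0, 0.015], [0.0065, -0.004, 0.0005, 0.0, 0.0, 0.0, 0.015], [0.007, -0.0031, 0.0005, -0.0, 0.0, 0.0, 0.015], [0.0074, -0.0021, 0.0005, -0.0, 0.0, 0.0, 0.015], [0.0076, -0.001, 0.0005, -0.0, 0.0, 0.0, 0.015], [0.0077, 0.0, 0.0005, -0.0, 0.0, 0.0, 0.015], [0.0076, 0.0011, 0.0005, -0.0, 0.0, 0.0, 0.015], [0.0074, 0.0021, 0.0005, -0.0, 0.0, 0.0, 0.015], [0.007, 0.0031, 0.0005, -0.0, 0.0, 0.0, 0.015],
```

```bash
python3 -c "
from h import *
import cv2
look('w3');i=cv2.imread('pics/w3.png')[150:350,150:500];cv2.imwrite('pics/w3c.png',cv2.resize(i,None,fx=2,fy=2,interpolation=3))"
```

```text
(no output)
```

View pics/w3c.png

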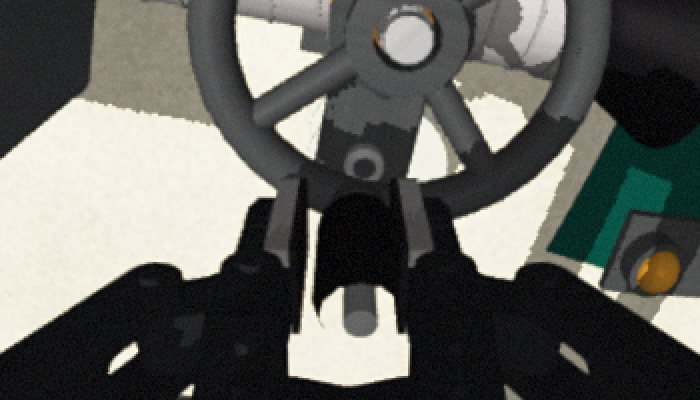

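The crop shows the knob still held between the pads, pin top at about (330,310) in full-frame pixels and stem top at (354,170).

```bash
python3 -c "
from h import *
print(wray('w3',354,170,.2505),wray('w3',330,311,.299),wray('w3',330,293,.295),wray('w3',330,311,.295))"
```

```text
[0.53043476 0.05739215 0.2505    ] [0.47684861 0.05045304 0.299     ] [0.48355618 0.05309854 0.295     ] [0.47386128 0.04913826 0.295     ]
```

Emit:
{"op": "apply_moves", "data": {"plan": [[[0, 0, 0, 0, 0, 0, 0.05], [0, 0, 0, 0, 0, 0, 0.05], [0, 0, 0.0005, 0, 0, 0, 0.05], [-0.005, 0.001, 0.002, 0, 0, 0, 0.05], [-0.005, 0.001, 0.002, 0, 0, 0, 0.05], [0, 0, 0.0005, 0, 0, 0, 0.05]]]}}

```text
t: 6.45
ee_pos: [0.4723, 0.0501, 0.2584]
tool_rot: [3.137, 0.009, 0.378]
wrist_force: [-0.2, 0.8, 0.3]
width: 0.0497
```

```bash
sed -i 's/^CEN=.*/CEN=np.array([.5305,.0573])/' h.py; python3 -c "
from h import *
plan(-8,1)"
```

```text
t 6.45 ang -173.0 r 0.0586 z 0.2584 Ftan -0.8 Frad 0.1 rot [3.137 0.009 0.378] w 0.0497
tilt [0.26 0.53 0.15] F [-0.2  0.8  0.3] T [ 0.02 -0.06  0.05]
[0.0059, -0.0063, -0.0005, 0.1, 0.2, 0.0, 0.015],
```

Emit:
{"op": "apply_moves", "data": {"plan": [[[0.003, 0.001, -0.0015, 0, 0, 0, 0.05], [0, 0, 0, 0, 0, 0, 0.015], [0, 0, 0.0005, 0, 0, 0, 0.015], [0, 0, 0.0005, 0, 0, 0, 0.015], [0, 0, 0.0005, 0, 0, 0, 0.015]]]}}

```text
t: 6.95
ee_pos: [0.4768, 0.0503, 0.2594]
tool_rot: [3.136, 0.007, 0.377]
wrist_force: [-2.2, -0.4, 5.3]
width: 0.0212
```

```bash
python3 - <<'E'
s=open('h.py').read()
s=s[:s.index("def plan")]+'''
def plan(step,n,eff=.7,cen=CEN,r=.055,ff=0.,pad=0.):
    """n rows of tangential command 'step' degrees (+ opens), in tool axes; eff = part of it made good.
    pad = where the knob sits along the pads (tool x of knob minus TCP)"""
    from station import bot
    s=bot.state();p=s["ee_pos"];M=R.from_euler("xyz",s["tool_rot"]).as_matrix()
    q=(p+M[:,0]*pad)[:2]-cen;a=np.arctan2(q[1],q[0]);u=q/np.hypot(*q);t=np.array([-u[1],u[0]]);f=s["wrist_force"][:2]
    e=np.degrees((R.from_matrix(M).inv()*R.from_euler("xyz",[np.pi,0,.375])).as_rotvec())
    print("t",s["t"],"ang",np.degrees(a).round(1),"r",np.hypot(*q).round(4),"z",p[2].round(4),"Ftan",(f@t).round(1),"Frad",(f@u).round(1),"Fz",s["wrist_force"][2].round(1),"tilt",e.round(2),"w",round(float(s["width"]),4))
    D=R.from_euler("xyz",[np.pi,0,.375]).as_matrix()
    for k in range(n):
        b=a+np.radians(step*eff*(k+.5));v=r*abs(np.radians(step))*np.sign(step)*np.array([-np.sin(b),np.cos(b)])
        if k<2: v=v+np.clip(r-np.hypot(*q),-.004,.004)/2*u
        d=D.T@np.r_[v,0]
        w=(e/2 if k<2 else np.zeros(3))+ff*(R.from_rotvec([0,0,-np.radians(step*eff*k)]).as_matrix()@e)*[1,1,0]
        print([round(float(x),4) for x in d]+[round(float(x),1) for x in w]+[.015],end=", ")
    print()
'''
open('h.py','w').write(s)
E
python3 -c "
from h import *
plan(-10,9)"
```

```text
Traceback (most recent call last):
  File "h.py", line 7, in <module>
    def plan(step,n,eff=.7,cen=CEN,r=.055,ff=0.,pad=0.):
                               ^^^
NameError: name 'CEN' is not defined
```

```bash
python3 - <<'E'
s=open('h.py').read()
new=s[s.index("def plan(step"):]
open('h.py','w').write('''import numpy as np
from scipy.spatial.transform import Rotation as R
CEN=np.array([.5305,.0573])
def look(name):
    from station import bot; import cv2
    s=bot.state(); d=bot.read_camera("wrist"); cv2.imwrite(f"pics/{name}.png",d["color"][:,:,::-1])
    T=np.eye(4);T[:3,:3]=R.from_euler("xyz",s["tool_rot"]).as_matrix();T[:3,3]=s["ee_pos"]
    np.savez(f"{name}.npz",mtx=d["mtx"],T=T@d["T_tool_cam"]); return s
def wray(name,u,v,z):
    d=np.load(f"{name}.npz");K,T=d["mtx"],d["T"]
    p=np.array([u-K[0,2],v-K[1,2]]);r=np.hypot(*p);th=r/K[0,0]
    e=T[:3,:3]@np.array([np.sin(th)*p[0]/r,-np.sin(th)*p[1]/r,-np.cos(th)]);o=T[:3,3]
    return o+e*(z-o[2])/e[2]
'''+new)
E
python3 -c "
from h import *
plan(-10,9)"
```

```text
t 6.95 ang -172.5 r 0.0541 z 0.2594 Ftan 0.1 Frad 2.2 Fz 5.3 tilt [0.3  0.41 0.14] w 0.0212
[0.0025, -0.0093, -0.0, 0.2, 0.2, 0.1, 0.015], [0.0036, -0.0088, -0.0, 0.2, 0.2, 0.1, 0.015], [0.005, -0.0082, -0.0, 0.0, 0.0, 0.0, 0.015], [0.006, -0.0075, -0.0, 0.0, 0.0, 0.0, 0.015], [0.0068, -0.0067, -0.0, 0.0, 0.0, 0.0, 0.015], [0.0076, -0.0058, -0.0, 0.0, 0.0, 0.0, 0.015], [0.0083, -0.0049, -0.0, 0.0, 0.0, 0.0, 0.015], [0.0088, -0.0038, -0.0, 0.0, 0.0, 0.0, 0.015], [0.0092, -0.0027, -0.0, 0.0, 0.0, 0.0, 0.015],
```

Emit:
{"op": "apply_moves", "data": {"plan": [[[0.0025, -0.0093, 0, 0.4, 0.3, 0.1, 0.015], [0.0036, -0.0088, 0, 0.3, 0.3, 0.1, 0.015], [0.005, -0.0082, 0, 0.2, 0.2, 0, 0.015], [0.006, -0.0075, 0, 0.2, 0.2, 0, 0.015], [0.0068, -0.0067, 0, 0.1, 0.2, 0, 0.015], [0.0076, -0.0058, 0, 0.1, 0.2, 0, 0.015], [0.0083, -0.0049, 0, 0.1, 0.3, 0, 0.015], [0.0088, -0.0038, 0, 0, 0.3, 0, 0.015], [0.0092, -0.0027, 0, 0, 0.3, 0, 0.015]]]}}

```text
t: 7.85
ee_pos: [0.5052, 0.111, 0.2588]
tool_rot: [3.13, -0.012, 0.377]
wrist_force: [-3.6, -7.9, 5.8]
width: 0.0211
```

```bash
python3 -c "
from h import *
plan(-10,9)"
```

```text
t 7.85 ang 115.2 r 0.0593 z 0.2588 Ftan 6.6 Frad -5.6 Fz 5.8 tilt [ 0.67 -0.66  0.13] w 0.0211
[0.0097, 0.002, 0.0, 0.3, -0.3, 0.1, 0.015], [0.0097, 0.0031, 0.0, 0.3, -0.3, 0.1, 0.015], [0.0093, 0.0023, 0.0, 0.0, 0.0, 0.0, 0.015], [0.009, 0.0034, 0.0, 0.0, 0.0, 0.0, 0.015], [0.0085, 0.0045, 0.0, 0.0, 0.0, 0.0, 0.015], [0.0079, 0.0055, 0.0, 0.0, 0.0, 0.0, 0.015], [0.0072, 0.0064, 0.0, 0.0, 0.0, 0.0, 0.015], [0.0063, 0.0072, 0.0, 0.0, 0.0, 0.0, 0.015], [0.0054, 0.0079, 0.0, 0.0, 0.0, 0.0, 0.015],
```

Emit:
{"op": "apply_moves", "data": {"plan": [[[0.0097, 0.002, 0, 0.4, -0.3, 0.1, 0.015], [0.0097, 0.0031, 0, 0.3, -0.3, 0.1, 0.015], [0.0093, 0.0023, 0, 0.1, 0.1, 0, 0.015], [0.009, 0.0038, 0, 0, 0.2, 0, 0.015], [0.0082, 0.005, 0, 0, 0.2, 0, 0.015], [0.0072, 0.0062, 0, 0, 0.2, 0, 0.015]]]}}

```text
t: 8.45
ee_pos: [0.5509, 0.1105, 0.2594]
tool_rot: [-3.133, 0.012, 0.377]
wrist_force: [-6.0, 2.7, 9.2]
width: 0.0217
```

```bash
python3 -c "
from h import *
plan(-10,4,eff=.8)"
```

```text
t 8.45 ang 69.0 r 0.057 z 0.2594 Ftan 6.6 Frad 0.4 Fz 9.2 tilt [-0.51  0.71  0.1 ] w 0.0217
[0.006, 0.0077, 0.0, -0.3, 0.4, 0.0, 0.015], [0.0049, 0.0085, 0.0, -0.3, 0.4, 0.0, 0.015], [0.0044, 0.0085, 0.0, 0.0, 0.0, 0.0, 0.015], [0.0032, 0.009, 0.0, 0.0, 0.0, 0.0, 0.015],
```

Emit:
{"op": "apply_moves", "data": {"plan": [[[0.006, 0.0077, 0, -0.3, 0.4, 0, 0.015], [0.0049, 0.0085, 0, -0.3, 0.4, 0, 0.015], [0.0044, 0.0085, 0, -0.1, 0.1, 0, 0.015], [0.0032, 0.009, 0, -0.1, 0.1, 0, 0.015]]]}}

```text
t: 8.85
ee_pos: [0.5741, 0.0931, 0.2599]
tool_rot: [-3.131, 0.003, 0.378]
wrist_force: [-4.1, 6.0, 6.2]
width: 0.0212
```

```bash
python3 -c "
from h import *
plan(-10,4,eff=.8)"
```

```text
t 8.85 ang 39.4 r 0.0564 z 0.2599 Ftan 7.2 Frad 0.7 Fz 6.2 tilt [-0.63  0.17  0.2 ] w 0.0212
[0.0017, 0.0095, 0.0, -0.3, 0.1, 0.1, 0.015], [0.0003, 0.0098, 0.0, -0.3, 0.1, 0.1, 0.015], [-0.0004, 0.0096, 0.0, 0.0, 0.0, 0.0, 0.015], [-0.0017, 0.0095, 0.0, 0.0, 0.0, 0.0, 0.015],
```

Emit:
{"op": "apply_moves", "data": {"plan": [[[0.0017, 0.0095, 0, -0.4, 0.1, 0.1, 0.015], [0.0003, 0.0098, 0, -0.4, 0, 0.1, 0.015], [-0.0004, 0.0096, 0, -0.2, 0, 0, 0.015], [-0.0017, 0.0095, 0, -0.2, 0, 0, 0.015]]]}}

```text
t: 9.25
ee_pos: [0.5833, 0.0713, 0.2602]
tool_rot: [-3.124, 0.0, 0.376]
wrist_force: [-2.6, 15.3, 7.1]
width: 0.021
```

```bash
python3 -c "
from h import *
plan(-10,4,eff=.8)"
```

```text
t 9.25 ang 14.9 r 0.0547 z 0.2602 Ftan 15.5 Frad 1.4 Fz 7.1 tilt [-1.02  0.02  0.06] w 0.021
[-0.0016, 0.0095, 0.0, -0.5, 0.0, 0.0, 0.015], [-0.0029, 0.0091, 0.0, -0.5, 0.0, 0.0, 0.015], [-0.0043, 0.0086, 0.0, 0.0, 0.0, 0.0, 0.015], [-0.0055, 0.0079, 0.0, 0.0, 0.0, 0.0, 0.015],
```

Emit:
{"op": "apply_moves", "data": {"plan": [[[-0.001, 0.005, 0, -0.4, 0, 0, 0.015], [-0.001, 0.005, 0, -0.3, 0, 0, 0.015]]]}}

```text
t: 9.45
ee_pos: [0.5833, 0.071, 0.2604]
tool_rot: [-3.118, -0.004, 0.376]
wrist_force: [-1.9, 13.3, 4.6]
width: 0.0214
```

```bash
python3 -c "
from h import *
plan(-5,2,eff=.2)"
```

```text
t 9.45 ang 14.5 r 0.0545 z 0.2604 Ftan 13.3 Frad 1.5 Fz 4.6 tilt [-1.37 -0.21  0.07] w 0.0214
[-0.0004, 0.0048, 0.0, -0.7, -0.1, 0.0, 0.015], [-0.0005, 0.0048, 0.0, -0.7, -0.1, 0.0, 0.015],
```

Emit:
{"op": "apply_moves", "data": {"plan": [[[-0.001, 0.0068, 0, -0.5, 0, 0, 0.015], [-0.001, 0.0068, 0, -0.5, 0, 0, 0.015], [-0.001, 0.0065, 0, -0.3, 0, 0, 0.015]]]}}

```text
t: 9.75
ee_pos: [0.5841, 0.068, 0.2604]
tool_rot: [-3.11, -0.009, 0.378]
wrist_force: [-2.3, 15.0, 5.8]
width: 0.0211
```

```bash
python3 -c "
from h import *
plan(-5,2,eff=.2)"
```

```text
t 9.75 ang 11.3 r 0.0547 z 0.2604 Ftan 15.2 Frad 0.7 Fz 5.8 tilt [-1.8  -0.52  0.16] w 0.0211
[-0.0007, 0.0047, 0.0, -0.9, -0.3, 0.1, 0.015], [-0.0008, 0.0047, 0.0, -0.9, -0.3, 0.1, 0.015],
```

```bash
python3 -c "
from h import *
plan(8,6,eff=.95)"
```

```text
t 9.75 ang 11.3 r 0.0547 z 0.2604 Ftan 15.2 Frad 0.7 Fz 5.8 tilt [-1.8  -0.52  0.16] w 0.0211
[0.001, -0.0076, -0.0, -0.9, -0.3, 0.1, 0.015], [-0.0, -0.0077, -0.0, -0.9, -0.3, 0.1, 0.015], [-0.0012, -0.0076, -0.0, 0.0, 0.0, 0.0, 0.015], [-0.0022, -0.0074, -0.0, 0.0, 0.0, 0.0, 0.015], [-0.0031, -0.007, -0.0, 0.0, 0.0, 0.0, 0.015], [-0.004, -0.0065, -0.0, 0.0, 0.0, 0.0, 0.015],
```

Emit:
{"op": "apply_moves", "data": {"plan": [[[0.001, -0.0076, 0, -0.6, -0.2, 0, 0.015], [0, -0.0077, 0, -0.6, -0.2, 0, 0.015], [-0.0012, -0.0076, 0, 0, 0, 0, 0.015], [-0.0022, -0.0074, 0, 0, 0, 0, 0.015], [-0.0031, -0.007, 0, 0, 0, 0, 0.015], [-0.004, -0.0065, 0, 0, 0, 0, 0.015]]]}}

```text
t: 10.35
ee_pos: [0.5548, 0.11, 0.2602]
tool_rot: [-3.126, 0.003, 0.379]
wrist_force: [-0.7, -4.6, 0.7]
width: 0.0213
```

```bash
python3 -c "
from h import *
plan(8,4,eff=.95)"
```

```text
t 10.35 ang 65.2 r 0.058 z 0.2602 Ftan -1.3 Frad -4.5 Fz 0.7 tilt [-0.9   0.16  0.22] w 0.0213
[-0.0068, -0.0041, -0.0, -0.5, 0.1, 0.1, 0.015], [-0.0074, -0.0033, -0.0, -0.5, 0.1, 0.1, 0.015], [-0.0068, -0.0035, -0.0, 0.0, 0.0, 0.0, 0.015], [-0.0072, -0.0026, -0.0, 0.0, 0.0, 0.0, 0.015],
```

Emit:
{"op": "apply_moves", "data": {"plan": [[[-0.0068, -0.0041, 0, -0.5, 0.1, 0.1, 0.015], [-0.0074, -0.0033, 0, -0.4, 0, 0.1, 0.015], [-0.0068, -0.0035, 0, 0, 0, 0, 0.015], [-0.0072, -0.0024, 0, 0, 0, 0, 0.015]]]}}

```text
t: 10.75
ee_pos: [0.5221, 0.113, 0.2603]
tool_rot: [3.141, -0.002, 0.374]
wrist_force: [0.3, -2.3, -1.2]
width: 0.0214
```

```bash
python3 -c "
from h import *
plan(7,3,eff=1)"
```

```text
t 10.75 ang 98.6 r 0.0563 z 0.2603 Ftan 0.1 Frad -2.4 Fz -1.2 tilt [ 0.02 -0.14 -0.04] w 0.0214
[-0.0068, -0.0005, -0.0, 0.0, -0.1, -0.0, 0.015], [-0.0069, 0.0004, 0.0, 0.0, -0.1, -0.0, 0.015], [-0.0067, 0.0005, 0.0, 0.0, 0.0, 0.0, 0.015],
```

Emit:
{"op": "apply_moves", "data": {"plan": [[[-0.0068, -0.0005, 0, 0, 0, 0, 0.015], [-0.0069, 0.0003, 0, 0, 0, 0, 0.015], [-0.0067, 0.0007, 0, 0, 0, 0, 0.015]]]}}

```text
t: 11.05
ee_pos: [0.5015, 0.1049, 0.2602]
tool_rot: [-3.141, -0.003, 0.375]
wrist_force: [1.5, -1.1, -1.3]
width: 0.0211
```

```bash
python3 -c "
from h import *
plan(7,3,eff=1)"
```

```text
t 11.05 ang 121.3 r 0.0557 z 0.2602 Ftan -0.7 Frad -1.7 Fz -1.3 tilt [-0.01 -0.19 -0.02] w 0.0211
[-0.0065, 0.0019, 0.0, -0.0, -0.1, -0.0, 0.015], [-0.0062, 0.0027, 0.0, -0.0, -0.1, -0.0, 0.015], [-0.006, 0.0031, 0.0, 0.0, 0.0, 0.0, 0.015],
```

Emit:
{"op": "apply_moves", "data": {"plan": [[[-0.0065, 0.0019, 0, 0, 0, 0, 0.015], [-0.0062, 0.0027, 0, 0, 0, 0, 0.015], [-0.006, 0.0032, 0, 0, 0, 0, 0.015]]]}}

```text
t: 11.35
ee_pos: [0.4857, 0.0899, 0.2601]
tool_rot: [-3.141, -0.004, 0.374]
wrist_force: [1.2, -0.3, -1.5]
width: 0.0212
```

```bash
python3 -c "
from h import *
plan(7,3,eff=1)"
```

```text
t 11.35 ang 144.0 r 0.0554 z 0.2601 Ftan -0.4 Frad -1.1 Fz -1.5 tilt [-0.05 -0.22 -0.04] w 0.0212
[-0.0053, 0.0041, 0.0, -0.0, -0.1, -0.0, 0.015], [-0.0048, 0.0048, 0.0, -0.0, -0.1, -0.0, 0.015], [-0.0043, 0.0051, 0.0, 0.0, 0.0, 0.0, 0.015],
```

Emit:
{"op": "apply_moves", "data": {"plan": [[[-0.0053, 0.0041, 0, 0, 0, 0, 0.015], [-0.0048, 0.0048, 0, 0, 0, 0, 0.015], [-0.0042, 0.0052, 0, 0, 0, 0, 0.015]]]}}

```text
t: 11.65
ee_pos: [0.4766, 0.0702, 0.2598]
tool_rot: [-3.14, -0.004, 0.374]
wrist_force: [1.6, 1.2, -2.6]
width: 0.0212
```

```bash
python3 -c "
from h import *
plan(7,3,eff=1)"
```

```text
t 11.65 ang 166.6 r 0.0554 z 0.2598 Ftan -1.6 Frad -1.3 Fz -2.6 tilt [-0.09 -0.24 -0.06] w 0.0212
[-0.0033, 0.0058, 0.0, -0.0, -0.1, -0.0, 0.015], [-0.0026, 0.0062, 0.0, -0.0, -0.1, -0.0, 0.015], [-0.002, 0.0064, 0.0, 0.0, 0.0, 0.0, 0.015],
```

Emit:
{"op": "apply_moves", "data": {"plan": [[[-0.0033, 0.0058, 0, 0, -0.1, 0, 0.015], [-0.0026, 0.0062, 0, 0, -0.1, 0, 0.015], [-0.0019, 0.0065, 0, 0, 0, 0, 0.015]]]}}

```text
t: 11.95
ee_pos: [0.4757, 0.0521, 0.2597]
tool_rot: [-3.132, -0.003, 0.373]
wrist_force: [0.3, 5.8, -1.5]
width: 0.0212
```

```bash
python3 -c "
from h import *
plan(7,3,eff=.9)"
```

```text
t 11.95 ang -174.6 r 0.055 z 0.2597 Ftan -5.7 Frad -0.8 Fz -1.5 tilt [-0.55 -0.19 -0.14] w 0.0212
[-0.0015, 0.0066, 0.0, -0.3, -0.1, -0.1, 0.015], [-0.0008, 0.0067, 0.0, -0.3, -0.1, -0.1, 0.015], [-0.0, 0.0067, 0.0, 0.0, 0.0, 0.0, 0.015],
```

```bash
python3 -c "
from h import *
plan(10,9,eff=.8,ff=.4)"
```

```text
t 11.95 ang -174.6 r 0.055 z 0.2597 Ftan -5.7 Frad -0.8 Fz -1.5 tilt [-0.55 -0.19 -0.14] w 0.0212
[-0.002, 0.0094, 0.0, -0.5, -0.2, -0.1, 0.015], [-0.0007, 0.0096, 0.0, -0.5, -0.1, -0.1, 0.015], [0.0007, 0.0096, 0.0, -0.2, -0.0, 0.0, 0.015], [0.002, 0.0094, 0.0, -0.2, 0.0, 0.0, 0.015], [0.0033, 0.009, 0.0, -0.2, 0.1, 0.0, 0.015], [0.0045, 0.0085, 0.0, -0.2, 0.1, 0.0, 0.015], [0.0056, 0.0078, 0.0, -0.2, 0.1, 0.0, 0.015], [0.0067, 0.0069, 0.0, -0.2, 0.1, 0.0, 0.015], [0.0076, 0.0059, 0.0, -0.2, 0.2, 0.0, 0.015],
```

Emit:
{"op": "apply_moves", "data": {"plan": [[[-0.002, 0.0094, 0, -0.5, -0.2, -0.1, 0.015], [-0.0007, 0.0096, 0, -0.5, -0.1, -0.1, 0.015], [0.0007, 0.0096, 0, -0.2, 0, 0, 0.015], [0.002, 0.0094, 0, -0.2, 0, 0, 0.015], [0.0033, 0.009, 0, -0.2, 0.1, 0, 0.015], [0.0045, 0.0085, 0, -0.2, 0.1, 0, 0.015], [0.0056, 0.0078, 0, -0.2, 0.1, 0, 0.015], [0.0067, 0.0069, 0, -0.2, 0.1, 0, 0.015], [0.0076, 0.0059, 0, -0.2, 0.2, 0, 0.015]]]}}

```text
t: 12.85
ee_pos: [0.5176, 0.0022, 0.2588]
tool_rot: [-3.133, 0.004, 0.373]
wrist_force: [-6.0, 2.5, 6.2]
width: 0.0215
```

```bash
python3 -c "
from h import *
plan(10,9,eff=.8,ff=.3)"
```

```text
t 12.85 ang -103.2 r 0.0566 z 0.2588 Ftan -6.4 Frad -1.0 Fz 6.2 tilt [-0.49  0.22 -0.13] w 0.0215
[0.0087, 0.0042, 0.0, -0.4, 0.2, -0.1, 0.015], [0.0093, 0.003, 0.0, -0.4, 0.2, -0.1, 0.015], [0.0093, 0.0024, 0.0, -0.1, 0.1, 0.0, 0.015], [0.0095, 0.0011, 0.0, -0.1, 0.1, 0.0, 0.015], [0.0096, -0.0002, -0.0, -0.1, 0.1, 0.0, 0.015], [0.0095, -0.0016, -0.0, -0.1, 0.1, 0.0, 0.015], [0.0092, -0.0029, -0.0, -0.0, 0.2, 0.0, 0.015], [0.0087, -0.0041, -0.0, -0.0, 0.2, 0.0, 0.015], [0.008, -0.0053, -0.0, -0.0, 0.2, 0.0, 0.015],
```

Emit:
{"op": "apply_moves", "data": {"plan": [[[0.0087, 0.0042, 0, -0.4, 0.2, -0.1, 0.015], [0.0093, 0.003, 0, -0.4, 0.2, -0.1, 0.015], [0.0093, 0.0024, 0, -0.1, 0.1, 0, 0.015], [0.0095, 0.0011, 0, -0.1, 0.2, 0, 0.015], [0.0096, -0.0002, 0, -0.1, 0.2, 0, 0.015], [0.0095, -0.0016, 0, -0.1, 0.2, 0, 0.015], [0.0092, -0.0029, 0, 0, 0.2, 0, 0.015], [0.0087, -0.0041, 0, 0, 0.2, 0, 0.015], [0.008, -0.0053, 0, 0, 0.2, 0, 0.015]]]}}

```text
t: 13.75
ee_pos: [0.5748, 0.0248, 0.2599]
tool_rot: [3.131, 0.019, 0.374]
wrist_force: [-3.6, -6.2, 4.1]
width: 0.0215
```

```bash
python3 -c "
from h import *
plan(10,10,eff=.8,ff=.3)"
```

```text
t 13.75 ang -36.3 r 0.055 z 0.2599 Ftan -7.2 Frad 0.8 Fz 4.1 tilt [ 0.58  1.07 -0.03] w 0.0215
[0.0078, -0.0057, -0.0, 0.5, 0.9, -0.0, 0.015], [0.0069, -0.0067, -0.0, 0.5, 0.8, -0.0, 0.015], [0.0059, -0.0076, -0.0, 0.3, 0.3, 0.0, 0.015], [0.0048, -0.0083, -0.0, 0.3, 0.2, 0.0, 0.015], [0.0036, -0.0089, -0.0, 0.3, 0.2, 0.0, 0.015], [0.0023, -0.0093, -0.0, 0.3, 0.1, 0.0, 0.015], [0.001, -0.0096, -0.0, 0.4, 0.1, 0.0, 0.015], [-0.0004, -0.0096, -0.0, 0.4, 0.0, 0.0, 0.015], [-0.0017, -0.0094, -0.0, 0.4, -0.0, 0.0, 0.015], [-0.003, -0.0091, -0.0, 0.4, -0.1, 0.0, 0.015],
```

Emit:
{"op": "apply_moves", "data": {"plan": [[[0.0078, -0.0057, 0, 0.5, 0.8, 0, 0.015], [0.0069, -0.0067, 0, 0.5, 0.7, 0, 0.015], [0.0059, -0.0076, 0, 0.3, 0.2, 0, 0.015], [0.0048, -0.0083, 0, 0.3, 0.2, 0, 0.015], [0.0036, -0.0089, 0, 0.3, 0.1, 0, 0.015], [0.0023, -0.0093, 0, 0.3, 0.1, 0, 0.015], [0.001, -0.0096, 0, 0.3, 0, 0, 0.015], [-0.0004, -0.0096, 0, 0.3, 0, 0, 0.015], [-0.0017, -0.0094, 0, 0.3, 0, 0, 0.015], [-0.003, -0.0091, 0, 0.3, -0.1, 0, 0.015]]]}}

```text
t: 14.75
ee_pos: [0.5743, 0.086, 0.2618]
tool_rot: [-3.137, -0.003, 0.372]
wrist_force: [6.9, -4.0, -5.3]
width: 0.0213
```

```bash
python3 -c "
from h import *
plan(10,10,eff=.8,ff=.3)"
```

```text
t 14.75 ang 33.2 r 0.0524 z 0.2618 Ftan -7.1 Frad 3.5 Fz -5.3 tilt [-0.26 -0.19 -0.17] w 0.0213
[-0.0013, -0.0095, -0.0, -0.2, -0.2, -0.1, 0.015], [-0.0026, -0.0091, -0.0, -0.2, -0.1, -0.1, 0.015], [-0.005, -0.0082, -0.0, -0.1, -0.0, 0.0, 0.015], [-0.0061, -0.0074, -0.0, -0.1, -0.0, 0.0, 0.015], [-0.0071, -0.0065, -0.0, -0.1, -0.0, 0.0, 0.015], [-0.0079, -0.0054, -0.0, -0.1, 0.0, 0.0, 0.015], [-0.0086, -0.0043, -0.0, -0.1, 0.0, 0.0, 0.015], [-0.0091, -0.003, -0.0, -0.1, 0.0, 0.0, 0.015], [-0.0094, -0.0017, -0.0, -0.1, 0.0, 0.0, 0.015], [-0.0096, -0.0004, -0.0, -0.1, 0.1, 0.0, 0.015],
```

Emit:
{"op": "apply_moves", "data": {"plan": [[[-0.0013, -0.0095, 0, 0, -0.2, -0.1, 0.015], [-0.0026, -0.0091, 0, 0, -0.2, -0.1, 0.015], [-0.0048, -0.0083, 0, 0.1, -0.1, 0, 0.015], [-0.0059, -0.0076, 0, 0.1, -0.1, 0, 0.015], [-0.0068, -0.0067, 0, 0.1, -0.1, 0, 0.015], [-0.0077, -0.0057, 0, 0.1, -0.2, 0, 0.015], [-0.0084, -0.0047, 0, 0, -0.2, 0, 0.015], [-0.009, -0.0034, 0, 0, -0.2, 0, 0.015], [-0.0093, -0.0021, 0, 0, -0.2, 0, 0.015], [-0.0095, -0.0009, 0, 0, -0.2, 0, 0.015]]]}}

```text
t: 15.75
ee_pos: [0.5134, 0.1078, 0.2611]
tool_rot: [3.13, -0.007, 0.372]
wrist_force: [6.4, 4.9, -7.0]
width: 0.0213
```

```bash
python3 -c "
from h import *
plan(10,10,eff=.8,ff=.3)"
```

```text
t 15.75 ang 108.8 r 0.0533 z 0.2611 Ftan -7.6 Frad 2.6 Fz -7.0 tilt [ 0.65 -0.42 -0.16] w 0.0213
[-0.0096, -0.0006, -0.0, 0.5, -0.3, -0.1, 0.015], [-0.0094, 0.0007, 0.0, 0.5, -0.4, -0.1, 0.015], [-0.0092, 0.0028, 0.0, 0.2, -0.2, 0.0, 0.015], [-0.0087, 0.0041, 0.0, 0.1, -0.2, 0.0, 0.015], [-0.008, 0.0053, 0.0, 0.1, -0.2, 0.0, 0.015], [-0.0072, 0.0063, 0.0, 0.1, -0.2, 0.0, 0.015], [-0.0063, 0.0073, 0.0, 0.0, -0.2, 0.0, 0.015], [-0.0052, 0.0081, 0.0, 0.0, -0.2, 0.0, 0.015], [-0.004, 0.0087, 0.0, -0.0, -0.2, 0.0, 0.015], [-0.0028, 0.0092, 0.0, -0.1, -0.2, 0.0, 0.015],
```

Emit:
{"op": "apply_moves", "data": {"plan": [[[-0.0096, -0.0006, 0, 0.4, -0.3, -0.1, 0.015], [-0.0094, 0.0007, 0, 0.4, -0.4, -0.1, 0.015], [-0.0092, 0.0028, 0, 0.1, -0.2, 0, 0.015], [-0.0087, 0.0041, 0, 0, -0.2, 0, 0.015], [-0.008, 0.0053, 0, 0, -0.2, 0, 0.015], [-0.0072, 0.0063, 0, 0, -0.2, 0, 0.015], [-0.0063, 0.0073, 0, -0.1, -0.2, 0, 0.015], [-0.0052, 0.0081, 0, -0.1, -0.2, 0, 0.015], [-0.004, 0.0087, 0, -0.2, -0.1, 0, 0.015], [-0.0028, 0.0092, 0, -0.2, -0.1, 0, 0.015]]]}}

```text
t: 16.75
ee_pos: [0.4758, 0.0423, 0.2595]
tool_rot: [-3.126, 0.002, 0.374]
wrist_force: [2.3, 7.7, -2.7]
width: 0.0216
```

```bash
python3 -c "
from h import *
plan(10,10,eff=.8,ff=.3)"
```

```text
t 16.75 ang -164.6 r 0.0567 z 0.2595 Ftan -6.8 Frad -4.3 Fz -2.7 tilt [-0.87  0.09 -0.09] w 0.0216
[0.0005, 0.0097, 0.0, -0.7, 0.1, -0.0, 0.015], [0.0018, 0.0096, 0.0, -0.7, 0.1, -0.0, 0.015], [0.0023, 0.0093, 0.0, -0.2, 0.1, 0.0, 0.015], [0.0036, 0.0089, 0.0, -0.2, 0.1, 0.0, 0.015], [0.0048, 0.0083, 0.0, -0.2, 0.2, 0.0, 0.015], [0.0059, 0.0076, 0.0, -0.2, 0.2, 0.0, 0.015], [0.0069, 0.0067, 0.0, -0.2, 0.2, 0.0, 0.015], [0.0078, 0.0057, 0.0, -0.1, 0.2, 0.0, 0.015], [0.0085, 0.0045, 0.0, -0.1, 0.2, 0.0, 0.015], [0.009, 0.0033, 0.0, -0.1, 0.3, 0.0, 0.015],
```

Emit:
{"op": "apply_moves", "data": {"plan": [[[0.0005, 0.0097, 0, -0.6, 0.1, 0, 0.015], [0.0018, 0.0096, 0, -0.6, 0.1, 0, 0.015], [0.0023, 0.0093, 0, -0.2, 0.1, 0, 0.015], [0.0036, 0.0089, 0, -0.2, 0.1, 0, 0.015], [0.0048, 0.0083, 0, -0.2, 0.2, 0, 0.015], [0.0059, 0.0076, 0, -0.2, 0.2, 0, 0.015], [0.0069, 0.0067, 0, -0.2, 0.2, 0, 0.015], [0.0078, 0.0057, 0, -0.1, 0.2, 0, 0.015], [0.0085, 0.0045, 0, -0.1, 0.2, 0, 0.015], [0.009, 0.0033, 0, -0.1, 0.2, 0, 0.015]]]}}

```text
t: 17.75
ee_pos: [0.533, 0.0011, 0.2587]
tool_rot: [-3.128, -0.001, 0.37]
wrist_force: [-7.0, 1.1, 6.4]
width: 0.0214
```

```bash
python3 -c "
from h import *
plan(10,10,eff=.75,ff=.3)"
```

```text
t 17.75 ang -87.4 r 0.0563 z 0.2587 Ftan -7.0 Frad -1.4 Fz 6.4 tilt [-0.75 -0.07 -0.27] w 0.0214
[0.0095, 0.0019, 0.0, -0.6, -0.1, -0.1, 0.015], [0.0097, 0.0007, 0.0, -0.6, -0.0, -0.1, 0.015], [0.0096, 0.0, 0.0, -0.2, 0.0, 0.0, 0.015], [0.0095, -0.0012, -0.0, -0.2, 0.1, 0.0, 0.015], [0.0093, -0.0025, -0.0, -0.2, 0.1, 0.0, 0.015], [0.0089, -0.0037, -0.0, -0.2, 0.1, 0.0, 0.015], [0.0083, -0.0048, -0.0, -0.2, 0.1, 0.0, 0.015], [0.0076, -0.0058, -0.0, -0.2, 0.2, 0.0, 0.015], [0.0068, -0.0068, -0.0, -0.1, 0.2, 0.0, 0.015], [0.0059, -0.0076, -0.0, -0.1, 0.2, 0.0, 0.015],
```

Emit:
{"op": "apply_moves", "data": {"plan": [[[0.0095, 0.0019, 0, -0.4, 0.1, -0.1, 0.015], [0.0097, 0.0007, 0, -0.4, 0.1, -0.1, 0.015], [0.0096, 0, 0, 0, 0.2, 0, 0.015], [0.0095, -0.0012, 0, 0, 0.2, 0, 0.015], [0.0093, -0.0025, 0, 0, 0.3, 0, 0.015], [0.0089, -0.0037, 0, 0, 0.3, 0, 0.015], [0.0083, -0.0048, 0, 0.1, 0.3, 0, 0.015], [0.0076, -0.0058, 0, 0.1, 0.3, 0, 0.015], [0.0068, -0.0068, 0, 0.1, 0.3, 0, 0.015], [0.0059, -0.0076, 0, 0.2, 0.2, 0, 0.015]]]}}

```text
t: 18.75
ee_pos: [0.5844, 0.0424, 0.26]
tool_rot: [3.139, 0.008, 0.372]
wrist_force: [-2.3, -6.6, 2.4]
width: 0.0211
```

```bash
python3 -c "
from h import *
plan(10,10,eff=.72,ff=.3)"
```

```text
t 18.75 ang -15.4 r 0.0559 z 0.26 Ftan -6.9 Frad -0.5 Fz 2.4 tilt [ 0.15  0.45 -0.17] w 0.0211
[0.0049, -0.0083, -0.0, 0.1, 0.4, -0.1, 0.015], [0.0039, -0.0089, -0.0, 0.1, 0.4, -0.1, 0.015], [0.0031, -0.0091, -0.0, 0.1, 0.1, 0.0, 0.015], [0.0019, -0.0094, -0.0, 0.1, 0.1, 0.0, 0.015], [0.0008, -0.0096, -0.0, 0.1, 0.1, 0.0, 0.015], [-0.0005, -0.0096, -0.0, 0.1, 0.1, 0.0, 0.015], [-0.0017, -0.0095, -0.0, 0.1, 0.1, 0.0, 0.015], [-0.0028, -0.0092, -0.0, 0.1, 0.1, 0.0, 0.015], [-0.004, -0.0087, -0.0, 0.1, 0.0, 0.0, 0.015], [-0.005, -0.0082, -0.0, 0.1, 0.0, 0.0, 0.015],
```

Emit:
{"op": "apply_moves", "data": {"plan": [[[0.0049, -0.0083, 0, 0.2, 0.3, -0.1, 0.015], [0.0039, -0.0089, 0, 0.2, 0.3, -0.1, 0.015], [0.0031, -0.0091, 0, 0.2, 0, 0, 0.015], [0.0019, -0.0094, 0, 0.3, 0, 0, 0.015], [0.0008, -0.0096, 0, 0.3, 0, 0, 0.015], [-0.0005, -0.0096, 0, 0.3, 0, 0, 0.015], [-0.0017, -0.0095, 0, 0.2, -0.1, 0, 0.015], [-0.0028, -0.0092, 0, 0.2, -0.1, 0, 0.015], [-0.004, -0.0087, 0, 0.2, -0.1, 0, 0.015], [-0.005, -0.0082, 0, 0.2, -0.1, 0, 0.015]]]}}

```text
t: 19.75
ee_pos: [0.5618, 0.1016, 0.2613]
tool_rot: [3.133, 0.006, 0.372]
wrist_force: [7.2, -3.9, -4.4]
width: 0.0217
```

```bash
python3 -c "
from h import *
plan(10,10,eff=.75,ff=.3)"
```

```text
t 19.75 ang 54.8 r 0.0543 z 0.2613 Ftan -8.1 Frad 1.0 Fz -4.4 tilt [ 0.47  0.36 -0.14] w 0.0217
[-0.0055, -0.0079, -0.0, 0.4, 0.3, -0.1, 0.015], [-0.0064, -0.007, -0.0, 0.4, 0.3, -0.1, 0.015], [-0.0076, -0.0059, -0.0, 0.2, 0.1, 0.0, 0.015], [-0.0083, -0.0049, -0.0, 0.2, 0.0, 0.0, 0.015], [-0.0088, -0.0037, -0.0, 0.2, 0.0, 0.0, 0.015], [-0.0093, -0.0026, -0.0, 0.2, -0.0, 0.0, 0.015], [-0.0095, -0.0013, -0.0, 0.2, -0.0, 0.0, 0.015], [-0.0096, -0.0001, -0.0, 0.2, -0.0, 0.0, 0.015], [-0.0095, 0.0012, 0.0, 0.2, -0.1, 0.0, 0.015], [-0.0093, 0.0024, 0.0, 0.2, -0.1, 0.0, 0.015],
```

Emit:
{"op": "apply_moves", "data": {"plan": [[[-0.0055, -0.0079, 0, 0.3, 0.1, -0.1, 0.015], [-0.0064, -0.007, 0, 0.3, 0.1, -0.1, 0.015], [-0.0076, -0.0059, 0, 0.1, -0.1, 0, 0.015], [-0.0083, -0.0049, 0, 0.1, -0.2, 0, 0.015], [-0.0088, -0.0037, 0, 0.1, -0.2, 0, 0.015], [-0.0093, -0.0026, 0, 0.1, -0.2, 0, 0.015], [-0.0095, -0.0013, 0, 0.1, -0.2, 0, 0.015], [-0.0096, -0.0001, 0, 0.1, -0.2, 0, 0.015], [-0.0095, 0.0012, 0, 0, -0.2, 0, 0.015], [-0.0093, 0.0024, 0, 0, -0.2, 0, 0.015]]]}}

```text
t: 20.75
ee_pos: [0.4924, 0.0963, 0.2607]
tool_rot: [-3.139, -0.009, 0.373]
wrist_force: [6.1, 4.2, -6.4]
width: 0.0209
```

```bash
python3 -c "
from h import *
plan(10,6,eff=.75,ff=.3)"
```

```text
t 20.75 ang 134.3 r 0.0545 z 0.2607 Ftan -7.3 Frad -1.2 Fz -6.4 tilt [-0.16 -0.49 -0.09] w 0.0209
[-0.0087, 0.0041, 0.0, -0.1, -0.4, -0.0, 0.015], [-0.0081, 0.0051, 0.0, -0.1, -0.4, -0.0, 0.015], [-0.0072, 0.0064, 0.0, -0.1, -0.1, 0.0, 0.015], [-0.0063, 0.0073, 0.0, -0.1, -0.1, 0.0, 0.015], [-0.0053, 0.008, 0.0, -0.1, -0.1, 0.0, 0.015], [-0.0042, 0.0086, 0.0, -0.1, -0.1, 0.0, 0.015],
```

Emit:
{"op": "apply_moves", "data": {"plan": [[[-0.0087, 0.0041, 0, -0.1, -0.3, 0, 0.015], [-0.0081, 0.0051, 0, -0.1, -0.3, 0, 0.015], [-0.0072, 0.0064, 0, -0.1, -0.1, 0, 0.015], [-0.0063, 0.0073, 0, -0.1, -0.1, 0, 0.015], [-0.0053, 0.008, 0, -0.1, -0.1, 0, 0.015], [-0.0042, 0.0086, 0, -0.1, -0.1, 0, 0.015], [0, 0, 0, 0, 0, 0, 0.015]]]}}

```text
t: 21.45
ee_pos: [0.4744, 0.051, 0.2594]
tool_rot: [-3.132, -0.008, 0.37]
wrist_force: [2.3, 4.6, -1.9]
width: 0.0211
```

```bash
python3 -c "
from h import *
plan(5,2,eff=.5)"
```

```text
t 21.45 ang -173.6 r 0.0565 z 0.2594 Ftan -4.4 Frad -2.8 Fz -1.9 tilt [-0.53 -0.45 -0.26] w 0.0211
[-0.0004, 0.0049, 0.0, -0.3, -0.2, -0.1, 0.015], [-0.0002, 0.0049, 0.0, -0.3, -0.2, -0.1, 0.015],
```

Emit:
{"op": "apply_moves", "data": {"plan": [[[0, 0, 0, 0, 0, 0, 0.06], [0, 0, 0, 0, 0, 0, 0.06], [0, 0, 0, 0, 0, 0, 0.06], [0, 0, 0, 0, 0, 0, 0.06], [0, 0, -0.02, 0, 0, 0, 0.06], [0, 0, -0.03, 0, 0, 0, 0.06], [0, 0, -0.03, 0, 0, 0, 0.06], [0, 0, -0.02, 0, 0, 0, 0.06], [0, 0, 0, 0, 0, 0, 0.06], [0, 0, 0, 0, 0, 0, 0.06], [0, 0, 0, 0, 0, 0, 0.06], [0, 0, 0, 0, 0, 0, 0.06]]]}}

```text
t: 22.65
ee_pos: [0.4711, 0.0479, 0.36]
tool_rot: [-3.132, 0.001, 0.371]
wrist_force: [0.0, 1.0, 0.0]
width: 0.0602
```

```bash
python3 -c "
from h import *
from station import bot
import cv2
look('w4');d=bot.read_camera('scene')['color'][:,:,::-1];a=d[150:250,320:440]
w=cv2.imread('pics/w4.png')
cv2.imwrite('pics/end.png',np.hstack([cv2.resize(a,(400,333),interpolation=3),cv2.resize(w,(400,333))]));print(bot.state()['wrist_force'])"
```

```text
[0.23606237 0.36116993 0.45378322]
```

View pics/end.png

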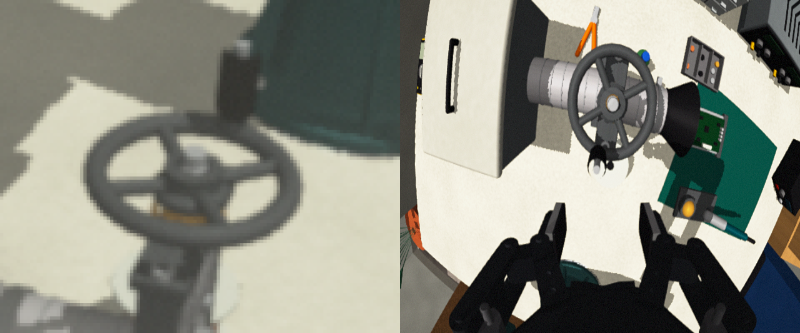

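The scene crop shows the knob at (238,80) on the robot side and the stem standing clearly above the hub. The wrist view shows the open fingers clear of the knob, and the other things look in place.

```bash
python3 -c "
from station import bot
print(bot.job_done())"
```

```text
the job is handed in; nothing more can be done
None
```

The gate was seated hand-tight and then opened by about two turns of the stem, and the job is handed in. `job_done` gave no verdict, and the stem height is inferred from force and angle; I did not measure it directly.

- **Seating:** I wound the wheel clockwise in short steps. The force along the rim was 6.6 to 7.2 N while the stem moved, then climbed to a peak reading of 15.5 N. I held it at 13 to 15 N for about 0.5 s. That is an estimated 0.3 mm into the seal, short of the 0.55 mm crush limit.
- **Opening:** On the reverse the wheel ran free at 1.6 N or less for about 160°. The force then rose to 5.7 N near 178° ± 6° of wheel angle, and I counted from there. I stopped after about 728° of wheel, which puts the stem roughly 7.9 mm above the point where the blade meets the seal.
- **Last checks:** The gripper was open and lifted clear, with wrist force under 0.6 N. The final pictures showed the knob where expected and the other things on the bench apparently where they were. The clock read about 23 s of the 72 s allowed.
- **What went wrong:** Early in the closing the knob slid about 10 mm along the pads, because the arm fell short of its commanded steps under load. I opened, recentred and gripped again before going on. During turning, the measured knob radius wandered by up to about 4 mm, so the angles are good to a few degrees, against the ±72° allowed.

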